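# Clear the work rest and lock the bench-clamped drill on

## Robot

A 6-joint arm with a two-finger parallel gripper is mounted at the origin on the work surface. World frame = base frame: x ahead of the robot, y to its left, z up, the work surface at z = 0. Lengths are in m, angles in degrees, forces in N, time in s.
With the tool pointing down it reaches from about 0.25 to 0.725 m from the base axis. Payload 9.7 kg.
Tool frame: the origin (TCP) lies between the finger pads; the fingertips stand 11 mm ahead of it and the grasp point (between the pads) lies 8 mm behind it; z points along the fingers, y is the line along which they close (so a half turn about z gives the same grasp; the last joint's range is limited). The gripper opens to 85 mm and grips with 20 to 120 N. Pads are 22 mm wide; open, the fingers measure 114 mm over their backs; the gripper's body (76 mm by 85 mm) begins 54 mm behind the grasp point. The pads swing forward as they close: fully open they stand 13 mm farther back than shut.
Start: joints at [-73.224, 4.979, 10.078, 95.1, 0, 90], TCP at [0.159, -0.527, 0.242] pointing down, gripper open.
Joint ranges: [-179.16, 179.16], [-48.56, 103.87], [-65.8, 70.77], [-126.05, 130.52], [-82.76, 87.17], [-180, 180]. Speed limits (degrees/s): [127.2, 127.2, 147.25, 180, 180, 180].

## Interface

Orientations are given as [roll, pitch, yaw] about the fixed x, y, z axes, in that order (R = Rz(yaw) Ry(pitch) Rx(roll)).
In Python, from workcell import monitor, cams, ticket gives the robot as it stands.
- The arm moves only by the tool carry_out, never from a script. Its argument "plan" is a list of rows, each an object with "travel": the shift along the world's x, y, z as a fraction of full scale, a list of three; "angular": the turn, a rotation vector about the world's x, y, z as a fraction of full scale, a list of three; "grip": the gripper's target within -1 to 1 (fully open at 1, half-way at 0, shut at -1). In form: [{"travel": [x, y, z], "angular": [ax, ay, az], "grip": grip}, ...]. A call has 1 to 8 rows; each row is the pose to reach, as a shift and turn from the pose commanded when the call began; what a row does not reach only later rows make up. Full scale, the value 1, is 300 mm for a shift and 0.5 rad for a turn. A row lasts 1/12 s, in which the tool goes at most 41.7 mm and 7.16 degrees, less where a joint would pass 70% of its speed; a pose out of reach is approached as far as the arm can. A call with a number of a shift or a turn outside -1 to 1 is refused whole. A call with a gripper value outside its range is refused whole. The fingers move at their own pace and stop on an object; "grip_force" is the grip in N (left out, the last holds). Time passes only in rows, so rows that repeat a pose let the fingers close. It gives the time, the measured TCP pose, the force, the opening and the grip force at its end, in the units of the state.
- monitor.get_obs(): the state, without advancing time (a new reading comes with each control period).
- cams.camera(name): name is "scene" or "side" or "wrist"; returns a dict with "frame" (480x640x3 uint8, red, green, blue), "mtx" (3x3 intrinsics, pixels), "view" (4x4, takes a point from world to camera coordinates); the wrist camera has in their place "T_tool_cam" (4x4, takes a point from camera to tool coordinates, whose origin is the TCP and whose axes are the flange's). Camera axes: x right, y up, looking along -z (the intrinsics and any distortion apply to the point x, -y, -z); pixel columns grow to the right and rows downward; lengths in m; the calibration is good to about 2 mm. The wrist camera is an equidistant fisheye: a pixel r from the principal point sees the ray r / f radians off the axis. A picture is of the moment at which its call begins: read the wrist's pose just before it. There is no depth.
- ticket.job_done(): hands the job in; it is judged then, once.
The state is a dict: "time": time; "q": joint angles; "qd": joint speeds; "joint_efforts": joint torques, N m; "ee_pos": TCP position; "tcp_rot": TCP orientation; "wrist_force": force on the tool from outside, world axes, zero at the start; "torque": the same for the moment, N m; "opening": finger opening in m; "grasp_force": force on a finger pad.
Only numpy, scipy, OpenCV 4.12 (cv2) and the standard library are available. Lean on these libraries where they do the work, as an engineer would, in place of code of your own. Each camera call takes 0.05 s, during which the arm holds its last target. There are 200 camera calls.

## Task

A hammer has been left on the work rest beside the sanding disc: lay it flat on the cork mat, gently and not dropped. Then set the clamped drill to run hands-free: squeeze its orange trigger fully, push in the yellow lock-on button beside it while the trigger is squeezed, then ease the trigger back with the button still pushed in until it is caught, and let go, leaving the drill locked on. Leave the plaster blank, the tin and the rasp where they are.

Things in the scene. Friction and masses are not known exactly. Their poses are not given: they have to be found in the camera images.
- handle_centre (a point): Centre of the green pistol handle of a cordless drill lying on its side, clamped level on a fixed steel stand; 100 mm above the bench. x along the handle from battery to drill body, y to the side of chuck and trigger, z up. Handle 38 mm thick (y -19 to +19), 34 high, straight from x = -75 to +70 mm, slick plastic. 71 mm of free air below it, down to the 12 mm base plate.
- trigger_face (a point): Centre of the outer face of the orange trigger on the handle's +y side, moving with it; axes as handle_centre. Trigger 40 mm along x, 28 mm high, slick plastic. At rest its face is at x = +3, y = +35, z = 0 mm from handle_centre; fully squeezed at y = +21, still 2 mm proud of the handle.
- trigger (a joint): Travel of the trigger in m: 0 out, 0.014 fully squeezed (moves towards -y, into the handle). Spring 5 N at rest to 9 N fully squeezed; it springs out when let go. Locked on, it is caught at about 0.006. Squeezing it fully again frees the lock.
- lock_face (a point): Centre of the face of the yellow button, moving with it; axes as handle_centre. 20 mm wide (y), 26 high, past the trigger's end nearest the drill body, facing the battery (-x). When out, it is at x = +26, y = +32, z = 0 mm from handle_centre. A finger that squeezes the trigger and then slides along it towards the body (+x) runs its side into the button. The black boss behind begins at x = +42.
- lock (a joint): Travel of the button in m: 0 out, 0.009 fully in (moves to +x). Spring 2 to 4 N. A catch inside stops it after 1 mm unless the trigger is squeezed past 0.010. Pushed in and held while the trigger eases below 0.009, it is caught and stays at about 0.008 when let go; if let go while the trigger is still squeezed, it springs back out.
- rest_top (a point): Centre of the top of the aluminium work rest, 170 by 135 mm, 85 mm above the bench, fixed on the stand; axes as handle_centre. It lies beyond the sanding disc in +y, the disc's face being 96 mm from this point.
- hammer_mid (a point): Gripping point in the hammer's wooden handle, near the head and the balance point, 11 mm above its underside; x along the handle to the head, z up. Handle 22 mm wide, 20 high, from 158 mm behind this point to the head, whose near face is 26 mm ahead. 0.2 to 0.45 kg. It starts flat on the work rest, head away from the robot.
- hammer_head (a point): Centre of the steel hammer head, 37 mm ahead of hammer_mid, 11 mm above the hammer's underside. The head is 22 mm along the handle, 22 mm high, reaches 35 mm to -y and 46 mm to +y.
- mat: Cork mat fixed on the bench, 280 mm (x) by 190 mm (y), 4 mm thick; origin at the centre of its underside.
- hammer: The hammer as a whole; its origin is on its underside, 18 mm behind hammer_mid.
- blank_mid (a point): Plaster blank, a white cylinder 100 mm across and 90 mm high, loose; point at its centre. A bystander.
- tin_mid (a point): Tin can 72 mm across and 100 mm high, loose; point at its centre. A bystander.
- rasp_mid (a point): Rasp with a red handle, 230 mm long, 24 mm thick, loose; point near its middle, 12 mm above the bench. A bystander.
- stand: The fixed stand with the drill; origin on the bench below the handle, axes as handle_centre, which is at x +15, z +100 mm. Battery x -110 to -60, y -39 to 39, z to 132. The drill is a lying cylinder, axis x = 110, z = 100, radius 32 (collars 36), y -65 to 70, then chuck and sanding disc (radius 62, y 124 to 136; it does not turn here). Base plate x -110 to 200, y -85 to 320.
Not all that is in view belongs to the job. Of the things that look like the hammer, the largest one is meant.

How it is judged:
By the outcome, as a careful person would: the job done as asked, in the order asked, and still so for the second after the job is handed in, with the robot touching nothing.
It also fails if it takes over 58 s, if anything falls off the work surface, if the arm or the gripper's body presses on something with over 40 N, if the wrist force passes 120 N, or if a joint passes its speed limit or range.

## Working session

There is one attempt and no reset: what is moved stays moved. The work goes in short steps, Python scripts to look and compute and a tool call to move; the robot and the scene stay as the last step left them, time stands still between calls to the robot, and variables do not carry over. Pictures are saved under pics/ and viewed, at most 10 in all, crops included, and the job is handed in when it is done.

Besides the shell and the picture viewer there is one more tool, called as name(argument=value, ...), one argument or row to a line, values as JSON. carry_out: Moves the arm, as the interface text tells. Its arguments: {"type":"object","properties":{"plan":{"type":"array","items":{"type":"object","properties":{"travel":{"type":"array","items":{"type":"number"}},"angular":{"type":"array","items":{"type":"number"}},"grip":{"type":"number"}}}},"grip_force":{"type":"number"}},"required":["plan"]}

```bash
mkdir -p pics; ls
python3 - <<'E'
from workcell import monitor,cams
import cv2,numpy as np
print(monitor.get_obs())
for n in ["scene","side"]:
    c=cams.camera(n); cv2.imwrite(f"pics/{n}0.png",c["frame"][:,:,::-1]); print(n,c["mtx"].tolist(),c["view"].tolist(),[k for k in c])
c=cams.camera("wrist");cv2.imwrite("pics/wrist0.png",c["frame"][:,:,::-1]);print(c["mtx"],c["T_tool_cam"])
E
```

```text
pics
{'time': 0.0, 'q': array([-7.32242930e+01,  5.00991915e+00,  1.00349443e+01,  9.50977986e+01,
       -7.24055507e-04,  9.00025356e+01]), 'qd': array([-0.01916112, -0.00891489, -0.07144302, -0.07131302, -0.05124402,
        0.03057862]), 'joint_efforts': array([ 1.38345025e-03, -5.20385349e+01,  4.64805722e+01,  1.62471912e-02,
       -5.96137693e-05, -9.22083871e-06]), 'ee_pos': array([ 0.15868298, -0.52640188,  0.24159877]), 'tcp_rot': array([-1.79927227e+02,  7.27275521e-04,  1.67731722e+01]), 'wrist_force': array([ 0.07405006, -0.82830129,  0.07538886]), 'torque': array([ 0.02832814,  0.02246679, -0.02116344]), 'grasp_force': 0.0, 'opening': 0.08512830757400583}
scene [[509.42718699218165, 0.0, 311.81379854579103], [0.0, 509.42718699218165, 234.29871941460783], [0.0, 0.0, 1.0]] [[-0.10579879138502231, 0.9943495915925668, 0.008689386696659768, -0.012524219041540396], [-0.6782980725521579, -0.07855523990794729, 0.7305756627858829, 0.34121145721977025], [0.7271302087752205, 0.07140002789005334, 0.6827764608594848, -1.85372267080816], [0.0, 0.0, 0.0, 1.0]] ['frame', 'mtx', 'view']
side [[537.9759937706235, 0.0, 318.58923356814756], [0.0, 537.9759937706235, 235.89415069668314], [0.0, 0.0, 1.0]] [[-0.9387674726181866, -0.3444947626224541, -0.006244267752195522, 0.5900660852944397], [0.26457887317775786, -0.7323645180737328, 0.627407548993967, -0.1443735052787088], [-0.22071169480127242, 0.5873376977449415, 0.7786660237776024, -1.4894051097009338], [0.0, 0.0, 0.0, 1.0]] ['frame', 'mtx', 'view']
[[371.64829954   0.         317.33854411]
 [  0.         371.64829954 239.84376109]
 [  0.           0.           1.        ]] [[-9.11747334e-04  9.55769788e-01  2.94114400e-01  7.49870447e-02]
 [ 9.99999516e-01  9.79933274e-04 -8.44695952e-05  2.73689562e-04]
 [-3.68945974e-04  2.94114181e-01 -9.55770220e-01 -1.30378089e-01]
 [ 0.00000000e+00  0.00000000e+00  0.00000000e+00  1.00000000e+00]]
```

View pics/scene0.png

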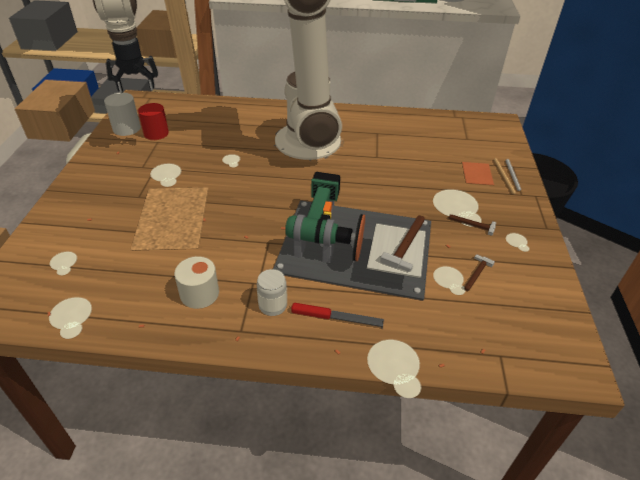

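View pics/side0.png

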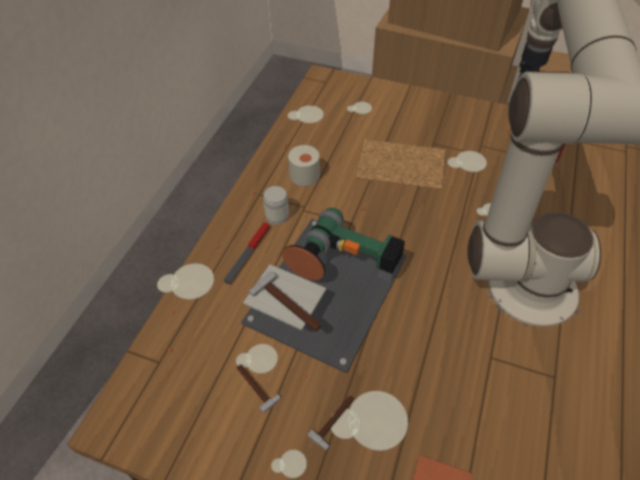

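The scene view shows the green drill with its battery at (325,185), the base plate corners at (303,203), (432,221), (425,292) and (279,278), the hammer on the rest with its head at (397,262) and handle end at (418,220), and the mat at (172,218). The side view shows the same objects. The two smaller hammers at the right are decoys.

```bash
cat > h.py <<'E'
import numpy as np,cv2
from scipy.optimize import least_squares
from scipy.spatial.transform import Rotation as R
K={"scene":(509.427,311.814,234.299),"side":(537.976,318.589,235.894)}
V={"scene":np.array([[-0.10579879,0.99434959,0.00868939,-0.01252422],[-0.67829807,-0.07855524,0.73057566,0.34121146],[0.72713021,0.07140003,0.68277646,-1.85372267]]),
"side":np.array([[-0.93876747,-0.34449476,-0.00624427,0.59006609],[0.26457887,-0.73236452,0.62740755,-0.14437351],[-0.22071169,0.5873377,0.77866602,-1.48940511]])}
def proj(n,p):
    c=V[n][:,:3]@np.asarray(p)+V[n][:,3]; f,u,v=K[n]; return np.array([u+f*c[0]/-c[2],v-f*c[1]/-c[2]])
def plane(n,px,z):
    f,u,v=K[n]; d=V[n][:,:3].T@np.array([(px[0]-u)/f,-(px[1]-v)/f,-1]); o=-V[n][:,:3].T@V[n][:,3]
    return o+d*(z-o[2])/d[2]
def fit(obs,x0): # obs: (cam,px,local xyz); pose x,y,yaw
    def T(s,l): c,n=np.cos(s[2]),np.sin(s[2]); return [s[0]+c*l[0]-n*l[1],s[1]+n*l[0]+c*l[1],l[2]]
    r=least_squares(lambda s:np.concatenate([proj(n,T(s,l))-px for n,px,l in obs]),x0,loss="soft_l1")
    return r.x,r.fun.reshape(-1,2) if r.fun.size==2*len(obs) else r.fun
# wrist: pixel->plane given obs
WK=(371.648,317.339,239.844)
WT=np.array([[-9.11747334e-04,9.55769788e-01,2.94114400e-01,7.49870447e-02],[9.99999516e-01,9.79933274e-04,-8.44695952e-05,2.73689562e-04],[-3.68945974e-04,2.94114181e-01,-9.55770220e-01,-1.30378089e-01],[0,0,0,1]])
def wplane(pos,rpy,px,z):
    f,u,v=WK; a=np.array([px[0]-u,-(px[1]-v)]); r=np.hypot(*a); th=r/f
    d=np.array([*(a/r*np.sin(th)),-np.cos(th)])
    Rt=R.from_euler("xyz",rpy,degrees=True).as_matrix()
    d=Rt@WT[:3,:3]@d; o=Rt@WT[:3,3]+pos
    return o+d*(z-o[2])/d[2]
E
python3 - <<'E'
from h import *
C=[(-.11,-.085,.012),(-.11,.32,.012),(.2,.32,.012),(.2,-.085,.012)]
obs=[("scene",p,l) for p,l in zip([(303,203),(432,221),(425,292),(279,278)],C)]
print([plane("scene",o[1],.012).round(3) for o in obs])
obs+=[("side",(347,369),C[1]),("side",(243,322),C[2])]
s,f=fit(obs,[.45,.05,0]); print("stand",s,np.degrees(s[2]));print(f.round(1))
M=[(-.14,-.095,.004),(-.14,.095,.004),(.14,.095,.004),(.14,-.095,.004)]
print([plane("scene",p,.004).round(3) for p in [(150,188),(209,188),(198,248),(135,247)]])
print("side mat",[plane("side",p,.004).round(3) for p in [(362,142),(445,147),(443,187),(358,177)]])
print("hammer scene head l/r, handle end", [plane("scene",p,z).round(3) for p,z in [((382,258),.107),((412,268),.107),((397,262),.107),((420,219),.105)]])
print("hammer side", [plane("side",p,z).round(3) for p,z in [((252,292),.107),((276,276),.107),((315,325),.105)]])
E
```

```text
[array([0.371, 0.025, 0.012]), array([0.409, 0.416, 0.012]), array([0.692, 0.38 , 0.012]), array([ 0.686, -0.002,  0.012])]
stand [ 0.4818782   0.08292167 -0.09627833] -5.516341807902363
[[-4.8 -1.7]
 [-1.6 -1.5]
 [ 1.3  6.1]
 [-6.4 -4.4]
 [-0.2  1.5]
 [-4.3  0.9]]
[array([ 0.343, -0.473,  0.004]), array([ 0.321, -0.286,  0.004]), array([ 0.593, -0.247,  0.004]), array([ 0.609, -0.425,  0.004])]
side mat [array([ 0.62 , -0.414,  0.004]), array([ 0.344, -0.486,  0.004]), array([ 0.311, -0.296,  0.004]), array([ 0.582, -0.247,  0.004])]
hammer scene head l/r, handle end [array([0.675, 0.26 , 0.107]), array([0.701, 0.333, 0.107]), array([0.685, 0.297, 0.107]), array([0.513, 0.362, 0.105])]
hammer side [array([0.684, 0.335, 0.107]), array([0.646, 0.27 , 0.107]), array([0.502, 0.369, 0.105])]
```

carry_out(
  plan=[
    {"travel": [0.33,0.8,0.4],"angular": [0,0,-0.45],"grip": 1},
    {"travel": [0.33,0.8,0.4],"angular": [0,0,-0.45],"grip": 1},
    {"travel": [0.33,0.8,0.4],"angular": [0,0,-0.45],"grip": 1},
    {"travel": [0.33,0.8,0.4],"angular": [0,0,-0.45],"grip": 1},
    {"travel": [0.33,0.8,0.4],"angular": [0,0,-0.45],"grip": 1},
    {"travel": [0.33,0.8,0.4],"angular": [0,0,-0.45],"grip": 1},
    {"travel": [0.33,0.8,0.4],"angular": [0,0,-0.45],"grip": 1},
    {"travel": [0.33,0.8,0.4],"angular": [0,0,-0.45],"grip": 1},
  ],
)

```text
time: 0.82
ee_pos: [0.259, -0.2828, 0.3659]
tcp_rot: [179.8, -0.2, 4.1]
wrist_force: [-0.5, 0.1, 0.7]
opening: 0.0855
grasp_force: 0.0
```

carry_out(
  plan=[
    {"travel": [0.43,0.83,0],"angular": [0,0,-0.45],"grip": 1},
    {"travel": [0.43,0.83,0],"angular": [0,0,-0.45],"grip": 1},
    {"travel": [0.43,0.83,0],"angular": [0,0,-0.45],"grip": 1},
    {"travel": [0.43,0.83,0],"angular": [0,0,-0.45],"grip": 1},
    {"travel": [0.43,0.83,0],"angular": [0,0,-0.45],"grip": 1},
    {"travel": [0.43,0.83,0],"angular": [0,0,-0.45],"grip": 1},
    {"travel": [0.43,0.83,0],"angular": [0,0,-0.45],"grip": 1},
    {"travel": [0.43,0.83,0],"angular": [0,0,-0.45],"grip": 1},
  ],
)

```text
time: 1.48
ee_pos: [0.3865, -0.0487, 0.3612]
tcp_rot: [-179.3, 0.1, -7.5]
wrist_force: [0.5, -0.7, -0.0]
opening: 0.0856
grasp_force: 0.0
```

carry_out(
  plan=[
    {"travel": [0.43,0.79,0],"angular": [0,0,-0.45],"grip": 1},
    {"travel": [0.43,0.79,0],"angular": [0,0,-0.45],"grip": 1},
    {"travel": [0.43,0.79,0],"angular": [0,0,-0.45],"grip": 1},
    {"travel": [0.43,0.79,0],"angular": [0,0,-0.45],"grip": 1},
    {"travel": [0.43,0.79,0],"angular": [0,0,-0.45],"grip": 1},
    {"travel": [0.43,0.79,0],"angular": [0,0,-0.45],"grip": 1},
    {"travel": [0.43,0.79,0],"angular": [0,0,-0.45],"grip": 1},
    {"travel": [0.43,0.79,0],"angular": [0,0,-0.45],"grip": 1},
  ],
)

```text
time: 2.15
ee_pos: [0.4021, -0.12, 0.3624]
tcp_rot: [-177.6, 0.0, -18.1]
wrist_force: [0.8, 0.2, -0.8]
opening: 0.0854
grasp_force: 0.0
```

Run:
```python
from workcell import monitor,cams
import cv2
o=monitor.get_obs();print(o["time"],o["ee_pos"],o["tcp_rot"],o["q"].round(1))
c=cams.camera("wrist");cv2.imwrite("pics/wrist1.png",c["frame"][:,:,::-1])
```

```text
2.15 [ 0.4021362  -0.12003377  0.36238158] [-1.77586464e+02  4.03971418e-02 -1.81331697e+01] [-18.2  -8.   11.2 109.2   2.4 179.9]
```

View pics/wrist1.png

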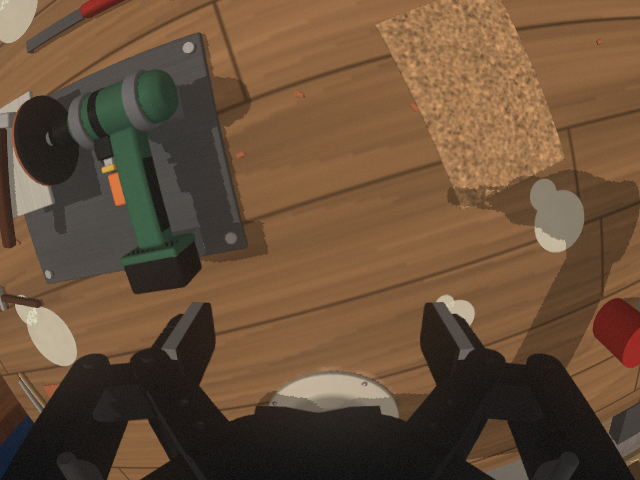

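The wrist view shows the base plate corners at (203,33), (246,246) and (48,283), the trigger at (117,188), and the mat corners at (376,26), (465,207) and (563,157). Joint 6 has reached its limit, so I'll use the half-turned yaw instead.

Run:
```python
from h import *
pos=[0.40213,-0.12003,0.36238];rpy=[-177.586,0.04,-18.133]
w=lambda p,z:wplane(pos,rpy,p,z).round(4)
S=[(w(p,.012),l) for p,l in [((203,33),(.2,-.085)),((246,246),(-.11,-.085)),((48,283),(-.11,.32))]]
print(S)
def kab(S):
    P=np.array([s[0][:2] for s in S]);L=np.array([s[1] for s in S]);d=P-P.mean(0);l=L-L.mean(0)
    a=np.arctan2((l[:,0]*d[:,1]-l[:,1]*d[:,0]).sum(),(l*d).sum());c,s=np.cos(a),np.sin(a)
    Rm=np.array([[c,-s],[s,c]]);t=P.mean(0)-Rm@L.mean(0);return t,np.degrees(a),(P-L@Rm.T-t).round(4)
print("stand",kab(S))
M=[(w(p,.004),l) for p,l in [((376,26),(.14,.095)),((465,207),(-.14,.095)),((563,157),(-.14,-.095))]]
print("mat",M,kab(M))
print("trigger",w((117,188),.114), "hammer end",w((9,247),.1))
```

```text
[(array([ 0.6557, -0.0282,  0.012 ]), (0.2, -0.085)), (array([0.3582, 0.014 , 0.012 ]), (-0.11, -0.085)), (array([0.4058, 0.409 , 0.012 ]), (-0.11, 0.32))]
stand (array([0.47331963, 0.08115759]), np.float64(-7.496618099284461), array([[-0.0048,  0.001 ],
       [ 0.005 ,  0.0028],
       [-0.0002, -0.0038]]))
mat [(array([ 0.5874, -0.2455,  0.004 ]), (0.14, 0.095)), (array([ 0.3185, -0.2937,  0.004 ]), (-0.14, 0.095)), (array([ 0.3475, -0.4698,  0.004 ]), (-0.14, -0.095))] (array([ 0.46901727, -0.35994152]), np.float64(9.412742690992193), array([[-0.0042, -0.0022],
       [ 0.0031, -0.0046],
       [ 0.0011,  0.0068]]))
trigger [0.4959 0.1062 0.114 ] hammer end [0.4935 0.3625 0.1   ]
```

carry_out(
  plan=[
    {"travel": [0,0,0],"angular": [0,0,0.25],"grip": 1},
    {"travel": [0,0,0],"angular": [0,0,0.5],"grip": 1},
    {"travel": [0,0,0],"angular": [0,0,0.75],"grip": 1},
    {"travel": [0,0,0],"angular": [0,0,1],"grip": 1},
    {"travel": [0,0,0],"angular": [0,0,1],"grip": 1},
  ],
)

```text
time: 2.62
ee_pos: [0.4021, -0.1199, 0.3623]
tcp_rot: [-177.6, 0.0, 10.9]
wrist_force: [1.1, 0.9, -0.6]
opening: 0.0853
grasp_force: 0.0
```

carry_out(
  plan=[
    {"travel": [0.1,0.1,0],"angular": [0,0,0.25],"grip": 1},
    {"travel": [0.2,0.2,0],"angular": [0,0,0.5],"grip": 1},
    {"travel": [0.2,0.3,0],"angular": [0,0,0.75],"grip": 1},
    {"travel": [0.2,0.3,0],"angular": [0,0,1],"grip": 1},
    {"travel": [0.2,0.3,0],"angular": [0,0,1],"grip": 1},
  ],
)

```text
time: 3.03
ee_pos: [0.4623, -0.0286, 0.362]
tcp_rot: [-177.6, 0.1, 39.4]
wrist_force: [-0.5, -0.4, 0.0]
opening: 0.0854
grasp_force: 0.0
```

carry_out(
  plan=[
    {"travel": [0.05,0.1,0],"angular": [0,0,0.25],"grip": 1},
    {"travel": [0.12,0.2,0],"angular": [0,0,0.5],"grip": 1},
    {"travel": [0.12,0.3,0],"angular": [0,0,0.75],"grip": 1},
    {"travel": [0.12,0.3,0],"angular": [0,0,1],"grip": 1},
    {"travel": [0.12,0.3,0],"angular": [0,0,1],"grip": 1},
  ],
)

```text
time: 3.45
ee_pos: [0.498, 0.0604, 0.3621]
tcp_rot: [-177.6, 0.1, 67.8]
wrist_force: [-0.2, 0.2, 0.0]
opening: 0.0856
grasp_force: 0.0
```

carry_out(
  plan=[
    {"travel": [0.05,0.1,0],"angular": [0,0,0.25],"grip": 1},
    {"travel": [0.12,0.2,0],"angular": [0,0,0.5],"grip": 1},
    {"travel": [0.12,0.3,0],"angular": [0,0,0.75],"grip": 1},
    {"travel": [0.12,0.3,0],"angular": [0,0,1],"grip": 1},
    {"travel": [0.12,0.3,0],"angular": [0,0,1],"grip": 1},
  ],
)

```text
time: 3.87
ee_pos: [0.5342, 0.1498, 0.362]
tcp_rot: [-177.6, 0.1, 96.3]
wrist_force: [0.8, -0.7, 0.6]
opening: 0.0851
grasp_force: 0.0
```

carry_out(
  plan=[
    {"travel": [0.05,0.1,0],"angular": [0,0,0.25],"grip": 1},
    {"travel": [0.12,0.2,0],"angular": [0,0,0.5],"grip": 1},
    {"travel": [0.12,0.3,0],"angular": [0,0,0.75],"grip": 1},
    {"travel": [0.12,0.3,0],"angular": [0,0,1],"grip": 1},
    {"travel": [0.12,0.3,0],"angular": [0,0,1],"grip": 1},
  ],
)

```text
time: 4.28
ee_pos: [0.5704, 0.2394, 0.3619]
tcp_rot: [-177.6, 0.1, 124.8]
wrist_force: [-0.3, -0.4, -0.0]
opening: 0.0853
grasp_force: 0.0
```

carry_out(
  plan=[
    {"travel": [0.05,0.1,0],"angular": [0,0,0.25],"grip": 1},
    {"travel": [0.1,0.2,-0.1],"angular": [0,0,0.5],"grip": 1},
    {"travel": [0.1,0.26,-0.2],"angular": [0,0,0.75],"grip": 1},
    {"travel": [0.1,0.26,-0.2],"angular": [0,0,1],"grip": 1},
    {"travel": [0.1,0.26,-0.2],"angular": [0,0,1],"grip": 1},
  ],
)

```text
time: 4.7
ee_pos: [0.5997, 0.3162, 0.3]
tcp_rot: [-177.4, -0.1, 153.4]
wrist_force: [0.4, 0.5, 1.4]
opening: 0.0849
grasp_force: 0.0
```

carry_out(
  plan=[
    {"travel": [0,0,0],"angular": [0.08,-0.03,0.18],"grip": 1},
    {"travel": [0,0,0],"angular": [0.08,-0.03,0.18],"grip": 1},
    {"travel": [0,0,0],"angular": [0.08,-0.03,0.18],"grip": 1},
  ],
)

```text
time: 4.95
ee_pos: [0.6001, 0.3154, 0.3055]
tcp_rot: [179.8, 0.1, 158.1]
wrist_force: [0.5, -0.4, -0.5]
opening: 0.0855
grasp_force: 0.0
```

Run:
```python
from workcell import monitor,cams
import cv2
o=monitor.get_obs();print(o["time"],o["ee_pos"],o["tcp_rot"],o["q"].round(1))
c=cams.camera("wrist");cv2.imwrite("pics/wrist2.png",c["frame"][:,:,::-1])
```

```text
4.95 [0.60014385 0.31541685 0.30552046] [1.79833974e+02 6.51228898e-02 1.58140489e+02] [2.770e+01 2.730e+01 4.490e+01 1.074e+02 1.000e-01 4.960e+01]
```

View pics/wrist2.png

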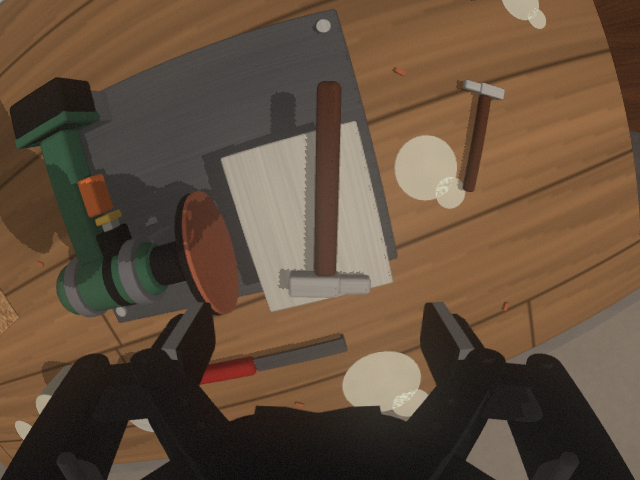

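The wrist view shows the hammer handle end at (329,83), the head at (330,286), and the rest corners at (222,158), (357,122), (394,283) and (272,311).

```bash
cat >> h.py <<'E'
def wproj(pos,rpy,P):
    Rt=R.from_euler("xyz",rpy,degrees=True).as_matrix()
    c=WT[:3,:3].T@(Rt.T@(np.asarray(P)-pos)-WT[:3,3]); f,u,v=WK
    th=np.arctan2(np.hypot(c[0],c[1]),-c[2]); r=f*th; n=np.hypot(c[0],c[1]); return np.array([u+r*c[0]/n,v-r*c[1]/n])
E
python3 - <<'E'
from h import *
pos=[0.60014,0.31542,0.30552];rpy=[179.834,0.065,158.14]
w=lambda p,z:wplane(pos,rpy,p,z).round(4)
e,n=w((328,84),.102),w((325,275),.105)
print("end,near",e,n,np.linalg.norm(n-e),"yaw",np.degrees(np.arctan2(*(n-e)[1::-1])))
u=(n-e)/np.linalg.norm(n-e);print("mid",n-.026*u)
h1,h2=w((290,286),.107),w((371,286),.107);print("head",h1,h2,np.linalg.norm(h1-h2))
print("disc ground rim near",w((236,300),.1),w((180,195),.1))
obs=[((222,158),(-.0675,-.085,.085)),((357,122),(-.0675,.085,.085)),((394,283),(.0675,.085,.085)),((272,311),(.0675,-.085,.085))]
print("rest",[w(p,.085) for p,_ in obs])
E
```

```text
end,near [0.497 0.368 0.102] [0.6612 0.2998 0.105 ] 0.17782542000512752 yaw -22.555415279483068
mid [0.63719218 0.30977158 0.10456137]
head [0.6586 0.2643 0.107 ] [0.6883 0.3374 0.107 ] 0.07890310513534941
disc ground rim near [0.6556 0.2046 0.1   ] [0.5361 0.2004 0.1   ]
rest [array([0.521 , 0.2498, 0.085 ]), array([0.5385, 0.3811, 0.085 ]), array([0.7052, 0.3606, 0.085 ]), array([0.6871, 0.2292, 0.085 ])]
```

carry_out(
  plan=[
    {"travel": [0.06,-0.01,-0.13],"angular": [0,0,-0.02],"grip": 1},
    {"travel": [0.12,-0.015,-0.26],"angular": [0,0,-0.02],"grip": 1},
    {"travel": [0.12,-0.015,-0.38],"angular": [0,0,-0.02],"grip": 1},
    {"travel": [0.12,-0.015,-0.48],"angular": [0,0,-0.02],"grip": 1},
    {"travel": [0.12,-0.015,-0.56],"angular": [0,0,-0.02],"grip": 1},
    {"travel": [0.12,-0.015,-0.63],"angular": [0,0,-0.02],"grip": 1},
    {"travel": [0.12,-0.015,-0.68],"angular": [0,0,-0.02],"grip": 1},
    {"travel": [0.12,-0.015,-0.69],"angular": [0,0,-0.02],"grip": 1},
  ],
)

```text
time: 5.67
ee_pos: [0.6354, 0.3121, 0.0927]
tcp_rot: [-179.8, -0.2, 157.9]
wrist_force: [-0.5, -1.0, -0.6]
opening: 0.0851
grasp_force: 0.0
```

Run:
```python
from workcell import monitor,cams
import cv2
o=monitor.get_obs();print(o["time"],o["ee_pos"],o["tcp_rot"],o["wrist_force"].round(1),o["q"].round(1))
c=cams.camera("wrist");cv2.imwrite("pics/wrist3.png",c["frame"][:,:,::-1])
```

```text
5.6667 [0.63537506 0.31208581 0.09274935] [-179.84596728   -0.22116978  157.91396191] [-0.5 -1.  -0.6] [26.1 26.9 20.4 83.7  0.1 48.2]
```

View pics/wrist3.png

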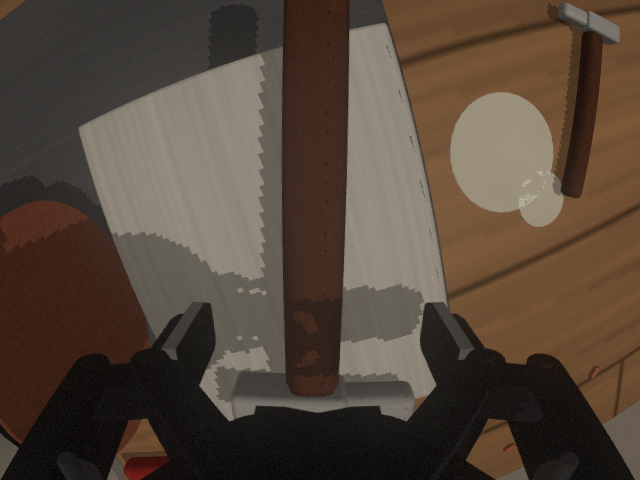

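The wrist view shows the handle centred between the fingers, with the head's near face at about (314,393).

Run:
```python
from h import *
pos=np.array([0.635375,0.312086,0.09275]);rpy=[-179.846,-0.221,157.914]
Ri=R.from_euler("xyz",rpy,degrees=True).as_matrix().T
for p,z in [((314,393),.105),((314,373),.107),((317,100),.105),((313,330),.105)]:
    q=wplane(pos,rpy,p,z);print(q.round(4),(Ri@(q-pos)).round(4))
```

```text
[0.6596 0.301  0.105 ] [-0.0266 -0.0011 -0.0123]
[0.6485 0.3057 0.107 ] [-0.0145 -0.0011 -0.0143]
[0.5575 0.344  0.105 ] [ 0.0842  0.0002 -0.0119]
[0.6312 0.3124 0.105 ] [ 0.004  -0.0013 -0.0122]
```

carry_out(
  plan=[
    {"travel": [0,0,0.017],"angular": [0,0,0],"grip": -0.3},
    {"travel": [0,0,0.017],"angular": [0,0,0],"grip": -0.3},
    {"travel": [0,0,0.017],"angular": [0,0,0],"grip": -0.3},
  ],
  grip_force=50,
)

```text
time: 5.97
ee_pos: [0.637, 0.3135, 0.103]
tcp_rot: [179.8, 0.0, 158.2]
wrist_force: [-0.2, -0.2, -0.1]
opening: 0.0517
grasp_force: 0.0
```

carry_out(
  plan=[
    {"travel": [0,0,-0.015],"angular": [0,0,0],"grip": -0.3},
    {"travel": [0,0,-0.015],"angular": [0,0,0],"grip": -0.6},
    {"travel": [0,0,-0.015],"angular": [0,0,0],"grip": -1},
    {"travel": [0,0,-0.015],"angular": [0,0,0],"grip": -1},
    {"travel": [0,0,-0.015],"angular": [0,0,0],"grip": -1},
    {"travel": [0,0,-0.015],"angular": [0,0,0],"grip": -1},
    {"travel": [0,0,-0.015],"angular": [0,0,0],"grip": -1},
    {"travel": [0,0,-0.015],"angular": [0,0,0],"grip": -1},
  ],
  grip_force=70,
)

```text
time: 6.63
ee_pos: [0.6361, 0.313, 0.0964]
tcp_rot: [180.0, -0.1, 158.3]
wrist_force: [-1.5, -2.3, 5.3]
opening: 0.0208
grasp_force: 71.6
```

carry_out(
  plan=[
    {"travel": [0,0,0.03],"angular": [0,0,0],"grip": -1},
    {"travel": [0,0,0.08],"angular": [0,0,0],"grip": -1},
    {"travel": [0,0,0.16],"angular": [0,0,0],"grip": -1},
    {"travel": [0,0,0.25],"angular": [0,0,0],"grip": -1},
    {"travel": [0,0,0.34],"angular": [0,0,0],"grip": -1},
    {"travel": [0,0,0.43],"angular": [0,0,0],"grip": -1},
    {"travel": [0,0,0.5],"angular": [0,0,0],"grip": -1},
    {"travel": [0,0,0.52],"angular": [0,0,0],"grip": -1},
  ],
)

```text
time: 7.3
ee_pos: [0.6362, 0.3135, 0.2555]
tcp_rot: [179.8, 0.0, 158.3]
wrist_force: [1.4, -0.0, -2.7]
opening: 0.0208
grasp_force: 68.6
```

carry_out(
  plan=[
    {"travel": [-0.01,-0.04,0.02],"angular": [0,0,0.03],"grip": -1},
    {"travel": [-0.03,-0.13,0.04],"angular": [0,0,0.1],"grip": -1},
    {"travel": [-0.05,-0.24,0.04],"angular": [0,0,0.16],"grip": -1},
    {"travel": [-0.07,-0.36,0.04],"angular": [0,0,0.22],"grip": -1},
    {"travel": [-0.09,-0.48,0.04],"angular": [0,0,0.28],"grip": -1},
    {"travel": [-0.11,-0.6,0.04],"angular": [0,0,0.34],"grip": -1},
    {"travel": [-0.12,-0.72,0.04],"angular": [0,0,0.4],"grip": -1},
    {"travel": [-0.13,-0.83,0.04],"angular": [0,0,0.45],"grip": -1},
  ],
)

```text
time: 7.97
ee_pos: [0.596, 0.0623, 0.2625]
tcp_rot: [180.0, -0.2, 171.3]
wrist_force: [0.2, -0.0, -3.2]
opening: 0.0205
grasp_force: 68.8
```

carry_out(
  plan=[
    {"travel": [-0.02,-0.12,0],"angular": [0,0,0.06],"grip": -1},
    {"travel": [-0.04,-0.24,0],"angular": [0,0,0.12],"grip": -1},
    {"travel": [-0.06,-0.36,0],"angular": [0,0,0.18],"grip": -1},
    {"travel": [-0.08,-0.48,0],"angular": [0,0,0.24],"grip": -1},
    {"travel": [-0.1,-0.6,0],"angular": [0,0,0.3],"grip": -1},
    {"travel": [-0.12,-0.72,0],"angular": [0,0,0.36],"grip": -1},
    {"travel": [-0.13,-0.82,0],"angular": [0,0,0.41],"grip": -1},
    {"travel": [-0.14,-0.88,0],"angular": [0,0,0.44],"grip": -1},
  ],
)

```text
time: 8.63
ee_pos: [0.554, -0.2028, 0.2622]
tcp_rot: [179.9, -0.2, -176.3]
wrist_force: [0.7, 0.6, -4.6]
opening: 0.0207
grasp_force: 68.9
```

carry_out(
  plan=[
    {"travel": [-0.02,-0.12,0],"angular": [0,0,0.05],"grip": -1},
    {"travel": [-0.04,-0.23,-0.05],"angular": [0,0,0.1],"grip": -1},
    {"travel": [-0.07,-0.34,-0.12],"angular": [0,0,0.15],"grip": -1},
    {"travel": [-0.1,-0.43,-0.2],"angular": [0,0,0.2],"grip": -1},
    {"travel": [-0.1,-0.49,-0.3],"angular": [0,0,0.2],"grip": -1},
    {"travel": [-0.1,-0.49,-0.4],"angular": [0,0,0.2],"grip": -1},
    {"travel": [-0.1,-0.49,-0.5],"angular": [0,0,0.2],"grip": -1},
    {"travel": [-0.1,-0.49,-0.58],"angular": [0,0,0.2],"grip": -1},
  ],
)

```text
time: 9.3
ee_pos: [0.5234, -0.3465, 0.0855]
tcp_rot: [179.8, -0.3, -170.5]
wrist_force: [0.0, 0.9, -4.8]
opening: 0.0207
grasp_force: 69.0
```

carry_out(
  plan=[
    {"travel": [0,0,-0.06],"angular": [0,0,0],"grip": -1},
    {"travel": [0,0,-0.11],"angular": [0,0,0],"grip": -1},
    {"travel": [0,0,-0.15],"angular": [0,0,0],"grip": -1},
    {"travel": [0,0,-0.18],"angular": [0,0,0],"grip": -1},
    {"travel": [0,0,-0.2],"angular": [0,0,0],"grip": -1},
    {"travel": [0,0,-0.2],"angular": [0,0,0],"grip": -1},
  ],
)

```text
time: 9.8
ee_pos: [0.5244, -0.3465, 0.0284]
tcp_rot: [179.9, -0.2, -170.5]
wrist_force: [-0.1, -0.2, -4.1]
opening: 0.0202
grasp_force: 68.9
```

Run:
```python
from workcell import monitor,cams
import cv2
o=monitor.get_obs();print(o["time"],o["ee_pos"],o["tcp_rot"],o["wrist_force"].round(1),o["q"].round(1))
c=cams.camera("side");a=cv2.resize(c["frame"][60:280,240:500,::-1],None,fx=1.5,fy=1.5)
c=cams.camera("wrist");b=cv2.resize(c["frame"][:,:,::-1],(400,300));im=cv2.copyMakeBorder(a,0,0,0,0,0)[:300]
cv2.imwrite("pics/p4.png",cv2.hconcat([im[:300],b]))
```

```text
9.8 [ 0.52440692 -0.34645166  0.02842921] [ 1.79883066e+02 -1.72415940e-01 -1.70481355e+02] [-0.1 -0.2 -4.1] [-33.4  17.    0.2  73.4  -0.  -43. ]
```

View pics/p4.png

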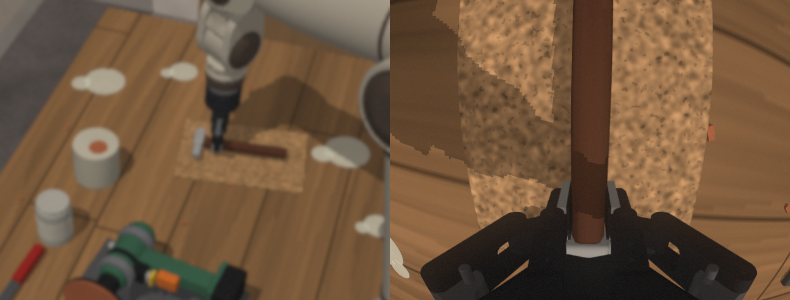

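The hammer is just above the mat, aligned with it and inside its edges. I'll lower it slowly until it touches.

carry_out(
  plan=[
    {"travel": [0,0,-0.008],"angular": [0,0,0],"grip": -1},
    {"travel": [0,0,-0.016],"angular": [0,0,0],"grip": -1},
    {"travel": [0,0,-0.022],"angular": [0,0,0],"grip": -1},
    {"travel": [0,0,-0.027],"angular": [0,0,0],"grip": -1},
    {"travel": [0,0,-0.031],"angular": [0,0,0],"grip": -1},
    {"travel": [0,0,-0.034],"angular": [0,0,0],"grip": -1},
    {"travel": [0,0,-0.036],"angular": [0,0,0],"grip": -1},
    {"travel": [0,0,-0.036],"angular": [0,0,0],"grip": -1},
  ],
)

```text
time: 10.57
ee_pos: [0.5249, -0.3469, 0.019]
tcp_rot: [180.0, -0.1, -170.5]
wrist_force: [0.5, 0.0, -3.2]
opening: 0.02
grasp_force: 69.0
```

carry_out(
  plan=[
    {"travel": [0,0,-0.003],"angular": [0,0,0],"grip": -1},
    {"travel": [0,0,-0.006],"angular": [0,0,0],"grip": -1},
    {"travel": [0,0,-0.006],"angular": [0,0,0],"grip": -1},
  ],
)

```text
time: 10.82
ee_pos: [0.5249, -0.3468, 0.0171]
tcp_rot: [180.0, -0.1, -170.5]
wrist_force: [0.4, -0.0, -4.4]
opening: 0.0209
grasp_force: 69.0
```

carry_out(
  plan=[
    {"travel": [0,0,-0.003],"angular": [0,0,0],"grip": -1},
    {"travel": [0,0,-0.005],"angular": [0,0,0],"grip": -1},
    {"travel": [0,0,-0.005],"angular": [0,0,0],"grip": -1},
  ],
)

```text
time: 11.07
ee_pos: [0.5249, -0.3468, 0.0157]
tcp_rot: [180.0, -0.1, -170.5]
wrist_force: [0.2, -0.7, -4.3]
opening: 0.0206
grasp_force: 69.0
```

carry_out(
  plan=[
    {"travel": [0,0,-0.003],"angular": [0,0,0],"grip": -1},
    {"travel": [0,0,-0.005],"angular": [0,0,0],"grip": -1},
    {"travel": [0,0,-0.005],"angular": [0,0,0],"grip": -1},
  ],
)

```text
time: 11.32
ee_pos: [0.525, -0.3469, 0.0154]
tcp_rot: [180.0, -0.1, -170.5]
wrist_force: [-3.6, 2.2, 4.5]
opening: 0.0206
grasp_force: 70.6
```

carry_out(
  plan=[
    {"travel": [0,0,-0.003],"angular": [0,0,0],"grip": -1},
    {"travel": [0,0,-0.005],"angular": [0,0,0],"grip": -1},
    {"travel": [0,0,-0.005],"angular": [0,0,0],"grip": -1},
  ],
)

```text
time: 11.57
ee_pos: [0.525, -0.3469, 0.0153]
tcp_rot: [-180.0, -0.0, -170.5]
wrist_force: [-7.3, 4.8, 14.9]
opening: 0.0203
grasp_force: 73.0
```

carry_out(
  plan=[
    {"travel": [0,0,0.004],"angular": [0,0,0],"grip": -0.4},
    {"travel": [0,0,0.004],"angular": [0,0,0],"grip": -0.1},
    {"travel": [0,0,0.004],"angular": [0,0,0],"grip": 0.1},
    {"travel": [0,0,0.004],"angular": [0,0,0],"grip": 0.2},
    {"travel": [0,0,0.004],"angular": [0,0,0],"grip": 0.2},
    {"travel": [0,0,0.03],"angular": [0,0,0],"grip": 0.2},
    {"travel": [0,0,0.08],"angular": [0,0,0],"grip": 0.2},
    {"travel": [0,0,0.15],"angular": [0,0,0],"grip": 0.2},
  ],
  grip_force=20,
)

```text
time: 12.23
ee_pos: [0.5242, -0.3463, 0.057]
tcp_rot: [179.8, -0.2, -170.5]
wrist_force: [-0.7, -0.9, -0.2]
opening: 0.0509
grasp_force: 0.0
```

carry_out(
  plan=[
    {"travel": [0,0,0.1],"angular": [0,0,0],"grip": 0.4},
    {"travel": [0,0,0.22],"angular": [0,0,0],"grip": 0.6},
    {"travel": [0,0,0.34],"angular": [0,0,0],"grip": 0.8},
    {"travel": [0,0,0.46],"angular": [0,0,0],"grip": 1},
    {"travel": [0,0.05,0.58],"angular": [0,0,0],"grip": 1},
    {"travel": [0,0.1,0.68],"angular": [0,0,0],"grip": 1},
    {"travel": [0,0.2,0.72],"angular": [0,0,0],"grip": 1},
    {"travel": [0,0.3,0.72],"angular": [0,0,0],"grip": 1},
  ],
)

```text
time: 12.9
ee_pos: [0.5255, -0.2568, 0.2782]
tcp_rot: [-179.8, 0.2, -170.6]
wrist_force: [0.9, -0.6, -0.2]
opening: 0.0854
grasp_force: 0.0
```

carry_out(
  plan=[
    {"travel": [-0.02,0.12,0],"angular": [0,0,-0.1],"grip": 1},
    {"travel": [-0.04,0.25,0],"angular": [0,0,-0.2],"grip": 1},
    {"travel": [-0.06,0.37,0],"angular": [0,0,-0.3],"grip": 1},
    {"travel": [-0.08,0.49,0],"angular": [0,0,-0.4],"grip": 1},
    {"travel": [-0.1,0.61,0],"angular": [0,0,-0.5],"grip": 1},
    {"travel": [-0.12,0.73,0],"angular": [0,0,-0.59],"grip": 1},
    {"travel": [-0.12,0.85,0],"angular": [0,0,-0.59],"grip": 1},
    {"travel": [-0.12,0.92,0],"angular": [0,0,-0.59],"grip": 1},
  ],
)

```text
time: 13.57
ee_pos: [0.4882, 0.0219, 0.2748]
tcp_rot: [179.9, -0.0, 172.7]
wrist_force: [1.1, -0.1, 0.0]
opening: 0.085
grasp_force: 0.0
```

carry_out(
  plan=[
    {"travel": [-0.08,0.1,0],"angular": [0,0,0],"grip": 1},
    {"travel": [-0.12,0.2,0],"angular": [0,0,0],"grip": 1},
    {"travel": [-0.12,0.22,0],"angular": [0,0,0],"grip": 1},
    {"travel": [-0.12,0.22,0],"angular": [0,0,0],"grip": 1},
  ],
)

```text
time: 13.9
ee_pos: [0.4525, 0.0867, 0.2746]
tcp_rot: [179.9, -0.0, 172.8]
wrist_force: [-0.1, -0.4, -0.6]
opening: 0.0855
grasp_force: 0.0
```

Run:
```python
from workcell import monitor,cams
import cv2
o=monitor.get_obs();print(o["time"],o["ee_pos"],o["tcp_rot"],o["wrist_force"].round(1),o["q"].round(1))
c=cams.camera("wrist");cv2.imwrite("pics/p5.png",c["frame"][:,:,::-1])
c=cams.camera("side");cv2.imwrite("pics/s5.png",c["frame"][:,:,::-1])
```

```text
13.9 [0.4524935  0.0867033  0.27463466] [ 1.79928044e+02 -1.95601738e-02  1.72789425e+02] [-0.1 -0.4 -0.6] [10.8 -6.3  2.5 98.8  0.1 18. ]
```

View pics/p5.png

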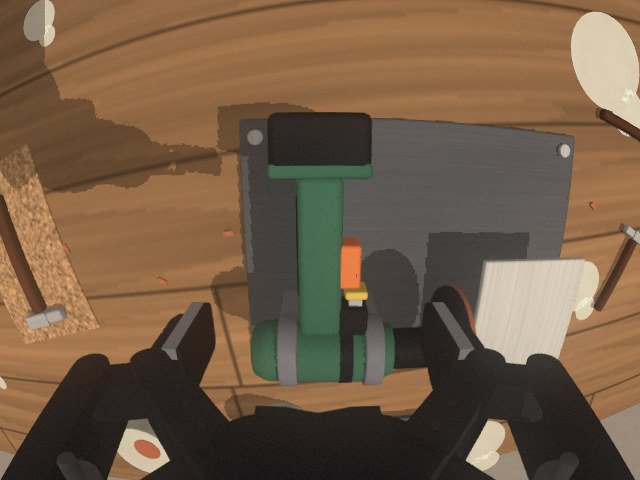

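The wrist view shows the hammer lying on the mat at lower left, the handle edges at columns 298 and 342, the trigger at columns 341–361 and rows 238–288, and the yellow button face at row 287, columns 344–367.

Run:
```python
from h import *
pos=np.array([0.45249,0.0867,0.27463]);rpy=[179.928,-0.02,172.789]
Rt=R.from_euler("xyz",rpy,degrees=True).as_matrix()
for n,p,z in [("handleL",(298,230),.1),("handleR",(342,230),.1),("hL2",(300,290),.1),("hL3",(297,185),.1),("trig face lo",(361,240),.114),("trig face hi",(361,286),.114),("trig endbat",(350,239),.114),("trig endbody",(350,289),.114),("btn face",(355,287),.113),("btn outer",(367,292),.113),("bat end",(320,165),.132),("plate-85,-110",(241,120),.012),("plate320",(574,136),.012),("batL",(268,145),.132),("batR",(372,145),.132),("handle end at battery",(320,177),.132)]:
    q=wplane(pos,rpy,p,z); d=Rt.T@(q-pos); print(n,q.round(4),"along body",(-d[0]).round(4),"side",d[1].round(4))
for n,l in []:pass
```

```text
handleL [0.4604 0.0696 0.1   ] along body 0.0101 side -0.0162
handleR [0.4652 0.1068 0.1   ] along body 0.0101 side 0.0214
hL2 [0.5162 0.0634 0.1   ] along body 0.0662 side -0.0154
hL3 [0.422  0.0742 0.1   ] along body -0.0287 side -0.0165
trig face lo [0.4716 0.121  0.114 ] along body 0.0147 side 0.0362
trig face hi [0.5129 0.1174 0.114 ] along body 0.0562 side 0.0378
trig endbat [0.4696 0.1121 0.114 ] along body 0.0139 side 0.0271
trig endbody [0.5145 0.1077 0.114 ] along body 0.0589 side 0.0284
btn face [0.5136 0.1122 0.113 ] along body 0.0575 side 0.0328
btn outer [0.5199 0.1222 0.113 ] along body 0.0624 side 0.0435
bat end [0.4048 0.0952 0.132 ] along body -0.0484 side 0.0023
plate-85,-110 [0.3568 0.0185 0.012 ] along body -0.0862 side -0.08
plate320 [0.4049 0.4142 0.012 ] along body -0.0883 side 0.3186
batL [0.3849 0.0594 0.132 ] along body -0.0636 side -0.0357
batR [0.3944 0.135  0.132 ] along body -0.0636 side 0.0404
handle end at battery [0.4136 0.0941 0.132 ] along body -0.0394 side 0.0023
```

carry_out(
  plan=[
    {"travel": [0.05,0,-0.05],"angular": [0,0,0.02],"grip": 1},
    {"travel": [0.11,-0.003,-0.15],"angular": [0,0,0.02],"grip": 1},
    {"travel": [0.11,-0.003,-0.26],"angular": [0,0,0.02],"grip": 1},
    {"travel": [0.11,-0.003,-0.36],"angular": [0,0,0.02],"grip": 1},
    {"travel": [0.11,-0.003,-0.45],"angular": [0,0,0.02],"grip": 1},
    {"travel": [0.11,-0.003,-0.53],"angular": [0,0,0.02],"grip": 1},
    {"travel": [0.11,-0.003,-0.59],"angular": [0,0,0.02],"grip": 1},
    {"travel": [0.11,-0.003,-0.61],"angular": [0,0,0.02],"grip": 1},
  ],
)

```text
time: 14.67
ee_pos: [0.485, 0.0826, 0.0877]
tcp_rot: [-180.0, -0.3, 173.1]
wrist_force: [-0.0, 0.0, -0.3]
opening: 0.0855
grasp_force: 0.0
```

carry_out(
  plan=[
    {"travel": [0,0,0],"angular": [0,0,0],"grip": 1},
    {"travel": [0,0,0],"angular": [0,0,0],"grip": 1},
  ],
)

```text
time: 14.83
ee_pos: [0.4865, 0.0835, 0.0916]
tcp_rot: [180.0, -0.1, 173.1]
wrist_force: [0.0, -0.1, 0.8]
opening: 0.0856
grasp_force: 0.0
```

Run:
```python
from workcell import monitor,cams
import cv2
o=monitor.get_obs();print(o["time"],o["ee_pos"],o["tcp_rot"],o["wrist_force"].round(1),o["q"].round(1))
c=cams.camera("wrist");cv2.imwrite("pics/p6.png",c["frame"][:,:,::-1])
```

```text
14.8333 [0.48646478 0.083523   0.09160376] [ 1.79960469e+02 -6.52985459e-02  1.73120965e+02] [ 0.  -0.1  0.8] [  9.7  -2.9 -14.6  78.4   0.1  16.6]
```

View pics/p6.png

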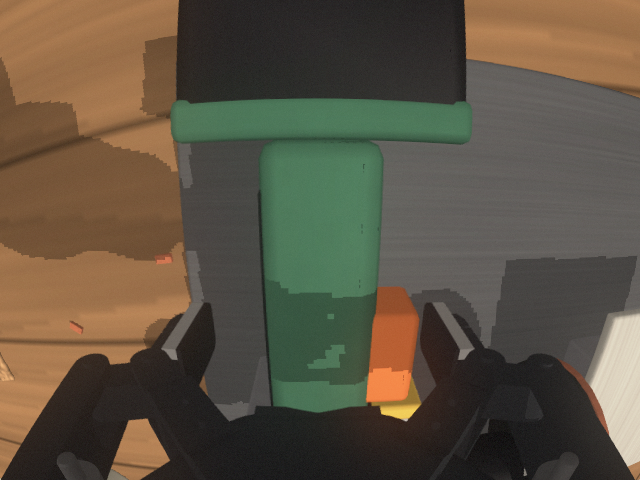

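The open fingers straddle the handle. The trigger face is at column 417 just inside the right finger, the trigger ends are at rows 289 and 402, and the button is at row 403.

Run:
```python
from h import *
pos=np.array([0.48646,0.08352,0.0916]);rpy=[179.96,-0.065,173.121]
Rt=R.from_euler("xyz",rpy,degrees=True).as_matrix()
for n,p,z in [("hL",(264,230),.112),("hR",(382,200),.112),("hL2",(268,330),.112),("trig faceA",(417,315),.114),("faceB",(413,390),.114),("trig bat",(390,289),.114),("trig body",(388,402),.114),("btn face",(395,403),.113),("batL",(178,100),.13),("batR",(466,100),.13)]:
    q=wplane(pos,rpy,p,z); d=Rt.T@(q-pos); print(n,"along body",(-d[0]).round(4),"side",d[1].round(4))
```

```text
hL along body -0.0443 side -0.0162
hR along body -0.0538 side 0.02
hL2 along body -0.0087 side -0.0167
trig faceA along body -0.0151 side 0.0339
faceB along body 0.0181 side 0.0367
trig bat along body -0.0251 side 0.0238
trig body along body 0.0236 side 0.0274
btn face along body 0.0253 side 0.0306
batL along body -0.0839 side -0.0351
batR along body -0.0841 side 0.0384
```

carry_out(
  plan=[
    {"travel": [0,0.006,-0.007],"angular": [0,0,0],"grip": 0.5},
    {"travel": [0,0.006,-0.007],"angular": [0,0,0],"grip": 0.3},
    {"travel": [0,0.006,-0.007],"angular": [0,0,0],"grip": 0.2},
    {"travel": [0,0.006,-0.007],"angular": [0,0,0],"grip": 0.1},
    {"travel": [0,0.006,-0.007],"angular": [0,0,0],"grip": 0.0},
    {"travel": [0,0.006,-0.007],"angular": [0,0,0],"grip": -0.1},
    {"travel": [0,0.006,-0.007],"angular": [0,0,0],"grip": -0.15},
    {"travel": [0,0.006,-0.007],"angular": [0,0,0],"grip": -0.15},
  ],
  grip_force=25,
)

```text
time: 15.55
ee_pos: [0.4865, 0.0854, 0.09]
tcp_rot: [-180.0, 0.0, 173.2]
wrist_force: [-1.9, -3.9, 7.2]
opening: 0.0395
grasp_force: 27.5
```

carry_out(
  plan=[
    {"travel": [0,0,0],"angular": [0,0,0],"grip": -0.15},
    {"travel": [0,0,0],"angular": [0,0,0],"grip": -0.15},
  ],
)

```text
time: 15.72
ee_pos: [0.4865, 0.0853, 0.09]
tcp_rot: [-180.0, 0.0, 173.2]
wrist_force: [-0.8, -5.5, 6.1]
opening: 0.0401
grasp_force: 27.4
```

carry_out(
  plan=[
    {"travel": [0.01,-0.001,0],"angular": [0,0,0],"grip": -0.15},
    {"travel": [0.02,-0.002,0],"angular": [0,0,0],"grip": -0.15},
    {"travel": [0.03,-0.003,0],"angular": [0,0,0],"grip": -0.15},
    {"travel": [0.04,-0.005,0],"angular": [0,0,0],"grip": -0.15},
    {"travel": [0.043,-0.005,0],"angular": [0,0,0],"grip": -0.15},
    {"travel": [0.043,-0.005,0],"angular": [0,0,0],"grip": -0.15},
  ],
)

```text
time: 16.22
ee_pos: [0.4958, 0.0842, 0.0879]
tcp_rot: [-180.0, -0.5, 173.2]
wrist_force: [-15.8, -0.9, 3.2]
opening: 0.0392
grasp_force: 29.2
```

carry_out(
  plan=[
    {"travel": [0.006,-0.0007,0],"angular": [0,0,0],"grip": -0.15},
    {"travel": [0.012,-0.0014,0],"angular": [0,0,0],"grip": -0.15},
    {"travel": [0.018,-0.002,0],"angular": [0,0,0],"grip": -0.15},
    {"travel": [0.022,-0.0026,0],"angular": [0,0,0],"grip": -0.15},
    {"travel": [0.022,-0.0026,0],"angular": [0,0,0],"grip": -0.15},
  ],
)

```text
time: 16.63
ee_pos: [0.502, 0.0835, 0.0874]
tcp_rot: [-179.9, -0.5, 173.2]
wrist_force: [-16.6, -0.6, 0.8]
opening: 0.0395
grasp_force: 27.7
```

carry_out(
  plan=[
    {"travel": [0.006,-0.0007,0],"angular": [0,0,0],"grip": -0.15},
    {"travel": [0.01,-0.0012,0],"angular": [0,0,0],"grip": -0.15},
    {"travel": [0.01,-0.0012,0],"angular": [0,0,0],"grip": -0.15},
  ],
)

```text
time: 16.88
ee_pos: [0.5049, 0.0831, 0.0873]
tcp_rot: [-179.9, -0.6, 173.2]
wrist_force: [-15.8, 0.1, 0.2]
opening: 0.0397
grasp_force: 27.9
```

carry_out(
  plan=[
    {"travel": [0.006,-0.0007,0],"angular": [0,0,0],"grip": -0.15},
    {"travel": [0.01,-0.0012,0],"angular": [0,0,0],"grip": -0.15},
    {"travel": [0.01,-0.0012,0],"angular": [0,0,0],"grip": -0.15},
  ],
)

```text
time: 17.13
ee_pos: [0.5077, 0.0827, 0.0873]
tcp_rot: [-179.9, -0.6, 173.2]
wrist_force: [-16.4, -0.1, 1.0]
opening: 0.0401
grasp_force: 27.1
```

carry_out(
  plan=[
    {"travel": [0.006,-0.0007,0],"angular": [0,0,0],"grip": -0.15},
    {"travel": [0.01,-0.0012,0],"angular": [0,0,0],"grip": -0.15},
    {"travel": [0.01,-0.0012,0],"angular": [0,0,0],"grip": -0.15},
  ],
)

```text
time: 17.38
ee_pos: [0.5107, 0.0824, 0.0873]
tcp_rot: [-179.9, -0.6, 173.2]
wrist_force: [-16.3, 0.1, 1.1]
opening: 0.0394
grasp_force: 26.4
```

carry_out(
  plan=[
    {"travel": [0.004,-0.0005,0],"angular": [0,0,0],"grip": -0.15},
    {"travel": [0.007,-0.0008,0],"angular": [0,0,0],"grip": -0.15},
    {"travel": [0.007,-0.0008,0],"angular": [0,0,0],"grip": -0.15},
  ],
)

```text
time: 17.63
ee_pos: [0.5128, 0.0821, 0.0874]
tcp_rot: [-179.9, -0.6, 173.2]
wrist_force: [-17.4, -0.1, 1.1]
opening: 0.0395
grasp_force: 26.4
```

Run:
```python
from workcell import monitor,cams
import cv2
o=monitor.get_obs();print(o["time"],o["ee_pos"],o["tcp_rot"],o["wrist_force"].round(1),o["q"].round(1))
a=cams.camera("wrist")["frame"][:,:,::-1]
s=cams.camera("side")["frame"][200:290,280:420,::-1]
c=cams.camera("scene")["frame"][160:270,270:390,::-1]
im=cv2.hconcat([cv2.resize(a[270:470,300:500],(500,500),interpolation=2),cv2.vconcat([cv2.resize(s,(300,250)),cv2.resize(c,(300,250))])])
cv2.imwrite("pics/p7.png",im)
```

```text
17.6333 [0.51277032 0.08208964 0.08735169] [-179.92972303   -0.5783144   173.1973231 ] [-17.4  -0.1   1.1] [  9.    1.2 -11.   78.4   0.1  15.8]
```

View pics/p7.png

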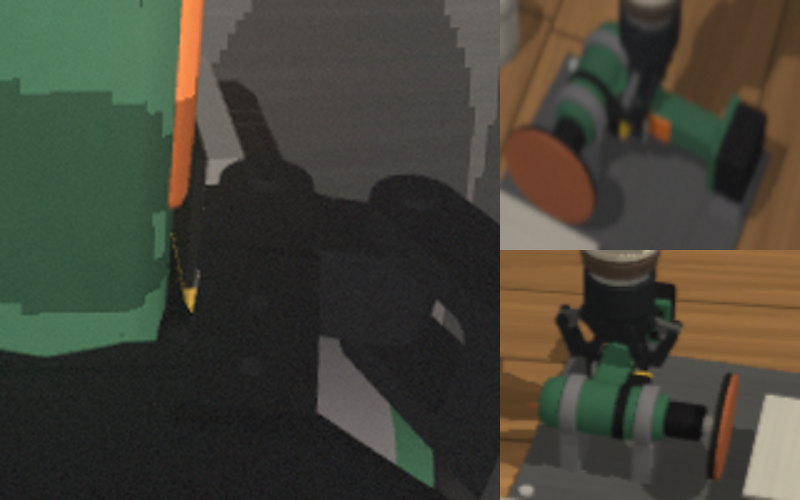

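The trigger is squeezed, and the finger has slid past the trigger's body-side end onto the yellow button. I'll continue in small steps until it hits the stop.

carry_out(
  plan=[
    {"travel": [0.004,-0.0005,0],"angular": [0,0,0],"grip": -0.15},
    {"travel": [0.006,-0.0007,0],"angular": [0,0,0],"grip": -0.15},
    {"travel": [0.006,-0.0007,0],"angular": [0,0,0],"grip": -0.15},
  ],
)

```text
time: 18.03
ee_pos: [0.5134, 0.082, 0.0873]
tcp_rot: [-179.9, -0.7, 173.2]
wrist_force: [-24.6, -0.0, 4.4]
opening: 0.0396
grasp_force: 31.0
```

carry_out(
  plan=[
    {"travel": [0.004,-0.0005,0],"angular": [0,0,0],"grip": -0.15},
    {"travel": [0.006,-0.0007,0],"angular": [0,0,0],"grip": -0.15},
    {"travel": [0.006,-0.0007,0],"angular": [0,0,0],"grip": -0.15},
  ],
)

```text
time: 18.28
ee_pos: [0.5136, 0.082, 0.0873]
tcp_rot: [-179.9, -0.9, 173.3]
wrist_force: [-33.6, 0.8, 9.8]
opening: 0.0396
grasp_force: 36.4
```

The button is at its hard stop. I'll relax the push a little and then ease the trigger out.

carry_out(
  plan=[
    {"travel": [-0.008,0.001,0],"angular": [0,0,0],"grip": -0.08},
    {"travel": [-0.012,0.0014,0],"angular": [0,0,0],"grip": -0.05},
    {"travel": [-0.012,0.0014,0],"angular": [0,0,0],"grip": -0.02},
    {"travel": [-0.012,0.0014,0],"angular": [0,0,0],"grip": 0.02},
    {"travel": [-0.012,0.0014,0],"angular": [0,0,0],"grip": 0.05},
    {"travel": [-0.012,0.0014,0],"angular": [0,0,0],"grip": 0.08},
    {"travel": [-0.012,0.0014,0],"angular": [0,0,0],"grip": 0.11},
  ],
)

```text
time: 18.87
ee_pos: [0.5135, 0.0826, 0.087]
tcp_rot: [-180.0, -0.5, 173.2]
wrist_force: [-12.3, 3.1, -4.6]
opening: 0.0475
grasp_force: 9.7
```

carry_out(
  plan=[
    {"travel": [0,0,0],"angular": [0,0,0],"grip": 0.14},
    {"travel": [0,0,0],"angular": [0,0,0],"grip": 0.17},
    {"travel": [0,0,0],"angular": [0,0,0],"grip": 0.2},
    {"travel": [0,0,0],"angular": [0,0,0],"grip": 0.23},
    {"travel": [0,0,0],"angular": [0,0,0],"grip": 0.26},
    {"travel": [0,0,0],"angular": [0,0,0],"grip": 0.29},
    {"travel": [0,0,0],"angular": [0,0,0],"grip": 0.32},
  ],
)

```text
time: 19.45
ee_pos: [0.5134, 0.0822, 0.0868]
tcp_rot: [-179.9, -0.5, 173.2]
wrist_force: [-11.9, -0.1, -5.5]
opening: 0.0566
grasp_force: 6.2
```

carry_out(
  plan=[
    {"travel": [0,0,0],"angular": [0,0,0],"grip": 0.36},
    {"travel": [0,0,0],"angular": [0,0,0],"grip": 0.4},
    {"travel": [0,0,0],"angular": [0,0,0],"grip": 0.45},
    {"travel": [0,0,0],"angular": [0,0,0],"grip": 0.5},
  ],
)

```text
time: 19.78
ee_pos: [0.5133, 0.0816, 0.0869]
tcp_rot: [-179.8, -0.5, 173.2]
wrist_force: [-11.2, -3.6, -5.1]
opening: 0.0642
grasp_force: 5.5
```

carry_out(
  plan=[
    {"travel": [-0.02,0.003,0],"angular": [0,0,0],"grip": 0.6},
    {"travel": [-0.05,0.006,0],"angular": [0,0,0],"grip": 0.8},
    {"travel": [-0.08,0.009,0],"angular": [0,0,0],"grip": 1},
    {"travel": [-0.09,0.01,0],"angular": [0,0,0],"grip": 1},
    {"travel": [-0.09,0.01,0],"angular": [0,0,0],"grip": 1},
    {"travel": [-0.09,0.01,0.08],"angular": [0,0,0],"grip": 1},
    {"travel": [-0.09,0.01,0.18],"angular": [0,0,0],"grip": 1},
    {"travel": [-0.09,0.01,0.28],"angular": [0,0,0],"grip": 1},
  ],
)

```text
time: 20.45
ee_pos: [0.4892, 0.0854, 0.1736]
tcp_rot: [180.0, -0.1, 173.2]
wrist_force: [0.3, 0.4, 0.5]
opening: 0.0854
grasp_force: 0.0
```

carry_out(
  plan=[
    {"travel": [-0.1,0,0.12],"angular": [0,0,0],"grip": 1},
    {"travel": [-0.2,0,0.24],"angular": [0,0,0],"grip": 1},
    {"travel": [-0.2,0,0.34],"angular": [0,0,0],"grip": 1},
    {"travel": [-0.2,0,0.34],"angular": [0,0,0],"grip": 1},
  ],
)

```text
time: 20.78
ee_pos: [0.4295, 0.0857, 0.2824]
tcp_rot: [179.8, 0.5, 173.2]
wrist_force: [1.2, 0.1, 0.4]
opening: 0.0852
grasp_force: 0.0
```

Run:
```python
from workcell import monitor,cams
import cv2
o=monitor.get_obs();print(o["time"],o["ee_pos"],o["tcp_rot"],o["wrist_force"].round(1),o["q"].round(1))
a=cams.camera("wrist")["frame"][:,:,::-1]
s=cams.camera("scene")["frame"][140:340,110:460,::-1]
im=cv2.hconcat([cv2.resize(a[100:330,250:450],(380,437),interpolation=2),cv2.resize(s,(420,437))])
cv2.imwrite("pics/p8.png",im);cv2.imwrite("pics/w8.png",a)
```

```text
20.7833 [0.42949737 0.08568215 0.28241395] [179.77595224   0.47709622 173.20808142] [1.2 0.1 0.4] [11.2 -9.6  0.5 99.6  0.1 18. ]
```

View pics/p8.png

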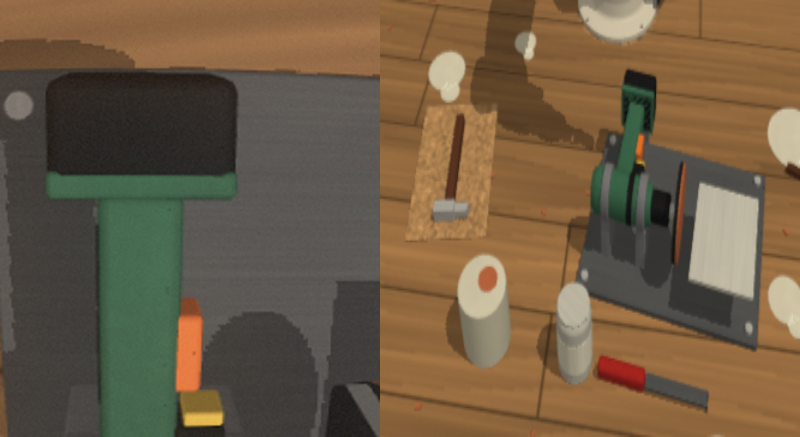

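The drill is locked on: the trigger stands about 10 mm proud instead of 16, and the button is in with a gap behind the trigger. The hammer lies flat on the mat, and the blank, tin and rasp have not moved.

```bash
python3 -c "
from workcell import ticket
print(ticket.job_done())"
```

```text
the job is handed in; nothing more can be done
None
```

The hammer lies flat on the cork mat, the drill is locked on with its trigger caught, and the blank, tin and rasp are untouched; I handed the job in at about 21 s, and no verdict was returned.

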